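# Draw the sagging bolt of the larder cupboard and hold its gate ajar

## Task

The spice jar on the worktop stands in the way of the little larder cupboard's barred gate: put it up on the narrow spice ledge, upright in the gap between the two jars there. Then draw the gate's bolt, which sags and hooks behind the bent-up lip of its keeper: lift the knob a little and keep it lifted while you pull it sideways towards the hinges. Swing the gate open towards you until there is a gap of about 15 cm at its free edge, and finish while still holding it there, because a spring pulls it shut.

Things in the scene. Friction and masses are not known exactly. Their poses are not given: they have to be found in the camera images.
- cupboard: small pale wooden larder cupboard, 324 mm wide, 165 deep, 248 high, that does not move; origin on the worktop under the middle of its front face, x into the cupboard, y to its left as seen from the front, z up. Front face at its x = 0; the gate hangs flush in it.
- gate (a joint): the gate (barred wooden leaf, 245 mm wide, 30 to 232 mm above the worktop): angle open in rad, 0 shut. Upright hinge line at x = 0, y = +0.132 in the cupboard's frame; it opens towards the robot, clockwise from above. A spring shuts it: 0.3 to 0.4 N m. About 0.62 rad leaves a gap of 150 mm at the free edge.
- gate_edge (a point): front of the gate's free edge at the height of its top rail, 207 mm above the worktop, 245 mm from the hinge line
- bolt_knob (a point): middle of the bolt's knob, where it is pinched: a round steel shank 12 mm thick that sticks out of the rod level and square to the gate, 68 mm from the gate's face to the end of its 17 mm ball; the point lies 42 mm in front of the gate's face, about 200 mm above the worktop and 190 mm from the hinge line with the bolt home. The gripper can come down on it from above with a finger on either side along the gate. Its y axis runs along the rod, towards the hinges.
- bolt (a joint): how far the bolt is drawn towards the hinges, m: 0 home in the keeper, 0.040 fully drawn; it is clear of the keeper from 0.028. Friction about 1 N. Pulled without being lifted it jams on the lip after 3 mm.
- sag (a joint): how far the rod is swivelled up about its worn eye, rad: 0 hanging, 0.15 stop. The eye lies 60 mm from the hinge line, 130 mm from the knob (bolt home) and 90 mm (drawn). The rod's bulb-shaped end passes over the lip from about 0.035; 9 mm of lift at the knob (0.07 to 0.10) is ample. It falls back by its own weight (150 g) when let go.
- keeper_lip (a point): top edge of the bent-up lip of the steel keeper on the cupboard's front frame; the lip stands in the thin neck just behind the 17 mm bulb of the bolt's end
- jar_mid (a point): centre, half-way up, of the loose spice jar standing in front of the gate: round, 41 mm across, 105 high, dark cap, about 75 to 155 g
- ledge: narrow wooden spice ledge (fixed): board 56 mm deep and 262 long, its top 90 mm above the worktop; origin on the worktop under its middle, x across it (away from the robot), y along it
- ledge_gap (a point): middle of the ledge's top, half-way between the two jars standing on it
- jar_left: spice jar standing on the ledge, about 100 mm to the left of its middle, 41 mm across, 105 high; origin under its base; stays there
- jar_right: the same, about 100 mm to the right of the ledge's middle; stays there
- mill: steel salt mill, 61 mm across, 206 high, on the worktop behind the ledge; origin under its base; leave it alone
- onion: brown onion, 69 mm, on the worktop behind the ledge; origin under it; leave it alone

How it is judged (in metres and radians):
On the way, in this order (a step that is already met when the one before it is completed fails the run):
1. the spice jar stands upright on the ledge between the two jars, let go, with the bolt still home (z of jar_mid in the frame of ledge_gap between 0.045 and 0.06 m and y of jar_mid in the frame of ledge_gap between -0.058 and 0.058 m and x of jar_mid in the frame of ledge_gap between -0.026 and 0.026 m and angle between jar_mid's own z axis and vertical below 0.1 rad and contact force between the fingers and jar below 0.1 N and value of joint bolt below 0.01 m), for 0.3 s.
2. the bolt is drawn clear of the keeper with the gate still shut (value of joint bolt above 0.028 m and value of joint gate below 0.2 rad), for 0.05 s.
At the end, for the whole second after the job is handed in: The gate is held at rest by the fingers, 0.43 to 0.82 rad open (a gap of about 105 to 195 mm at its free edge), with nothing else propping it, while the spice jar stands upright on the ledge between the other two jars (value of joint gate between 0.43 and 0.82 rad and velocity of joint gate between -0.1 and 0.1 rad/s and contact force between the fingers and gate above 0.5 N and contact force between jar and gate below 0.1 N and z of jar_mid in the frame of ledge_gap between 0.045 and 0.06 m and y of jar_mid in the frame of ledge_gap between -0.058 and 0.058 m and x of jar_mid in the frame of ledge_gap between -0.026 and 0.026 m and angle between jar_mid's own z axis and vertical below 0.1 rad); the arm keeps its last pose, push and grip.
It fails at once if a jar on the ledge is knocked or moved (distance of any of jar_left, jar_right from where it was at the start of the episode above 0.04 m).
It fails at once if the mill or the onion is knocked or moved (distance of any of mill, onion from where it was at the start of the episode above 0.04 m).
It also fails if it takes over 64 s, if anything falls off the work surface, if the arm or the gripper's body presses on something with over 40 N, if the wrist force passes 120 N, or if a joint passes its speed limit or range.

## Robot

A 7-joint arm with a two-finger parallel gripper is mounted at the origin on a cart in front of the work surface, level with it; the furniture and walls round the work are solid. World frame = base frame: x ahead of the robot, y to its left, z up, the work surface at z = 0. Lengths are in mm, angles in rad, forces in N, time in s.
With the tool pointing down it reaches from about 425 to 825 mm from the base axis. Payload 3.6 kg.
Tool frame: the origin (TCP) lies on the centre line of the jaws, within the pads' length; the fingertips stand 14 mm ahead of it and the grasp point (between the pads) lies 5 mm behind it; z points along the fingers, y is the direction in which the jaws open and shut (so a half turn about z gives the same grasp; the last joint's range is limited). The gripper opens to 93 mm and grips with 3 to 60 N. Pads are 15 mm wide; open, the fingers measure 128 mm over their backs; the gripper's body (75 mm by 188 mm) begins 65 mm behind the grasp point.
Start: joints at [1.165, 0.615, -0.013, 1.423, 0.008, 1.103, -0.04], TCP at [240.987, -603.646, 232.64] pointing down, gripper open.
Joint ranges: [-3.12, 3.12], [-0.3, 2.06], [-1.34, 1.32], [0.26, 2.42], [-1.36, 4.5], [0.01, 1.98], [-2.84, 2.84]. Speed limits (rad/s): [2.79, 2.79, 3.14, 3.14, 3.14, 3.14, 3.14].

## Interface

Orientations are given as a unit quaternion [w, x, y, z].
In Python, from workcell import manip gives the robot as it stands. The module is installed in compiled form; this text tells all that it offers.
- The arm moves only by the tool send_rows, never from a script. Its argument "motion" is a list of rows, each an object of numbers: "jaw": the opening, from -1 (shut) to 1 (fully open), so that 0 is half open; "x", "y", "z": the shift along the world's x, y, z as a fraction of full scale; "spin": the turn about the world's z as a fraction of full scale. In form: [{"jaw": .., "x": .., "y": .., "z": .., "spin": ..}, ...]. A call has 1 to 20 rows; each row shifts and turns the commanded pose from where the row before left it; what a row does not reach is not made up. Full scale, the value 1, is 150 mm for a shift and 60 degrees for a turn. A row lasts 1/10 s, in which the tool goes at most 50 mm and 8.59 degrees, less where a joint would pass 70% of its speed; a pose out of reach is approached as far as the arm can. A call with a number of a shift or a turn outside -1 to 1 is refused whole. A call with a gripper value outside its range is refused whole. The fingers move at their own pace and stop on an object; the grip force is fixed at half the most. Time passes only in rows, so rows that do not move let the fingers close. It gives the time, the measured TCP pose, the force and the opening at its end, in the units of the state.
- manip.sense(): the state, without advancing time (a new reading comes with each control period).
- manip.snapshot(name): name is "scene" or "top"; returns the picture (420x560x3 uint8, blue, green, red); there is no depth.
- manip.calibration(name): a dict with "fx", "fy", "cx", "cy" (pixels), "k1" (the pictures are not rectified: a ray, as slopes to the right and down, at radius r is drawn at 1 + k1 r^2 times it, then the intrinsics apply), "position" and "orientation" of the camera in the world. Camera axes: x right, y down, z forward; pixel columns grow to the right and rows downward; lengths in mm; the calibration is good to about 2 mm. A picture is of the moment at which its call begins. calibration takes no time and is no camera call.
- manip.close_job(): hands the job in, once; it reports no verdict.
The state is a dict: "t": time; "qpos": joint angles; "joint_vel": joint speeds; "joint_torque": joint torques, N m; "position": TCP position; "ee_rot": TCP orientation; "contact_force": force on the tool from outside, world axes, zero at the start; "moment": the same for the moment, N m; "opening": finger opening in mm.
Only numpy, scipy, OpenCV 4.12 (cv2) and the standard library are available. Lean on these libraries where they do the work, as an engineer would, in place of code of your own. Each camera call takes 0.05 s, during which the arm holds its last target. There are 200 camera calls.

## Working session

There is one attempt and no reset: what is moved stays moved. The work goes in short steps, Python scripts to look and compute and a tool call to move; the robot and the scene stay as the last step left them, time stands still between calls to the robot, and variables do not carry over. Pictures are saved under pics/ and viewed, about 8 in all and at most 12, crops included, and the job is handed in when it is done.

Besides the shell and the picture viewer there is one more tool, called after ">>>" in YAML: its name, and indented under it one key for each argument. send_rows: Moves the arm, as the interface text tells. Shift numbers are shares of 150 mm and turn numbers shares of 60 degrees, none past 1 either way. Its arguments: {"type":"object","properties":{"motion":{"type":"array"}},"required":["motion"]}

```bash
mkdir -p pics && cat > h.py <<'E'
import numpy as np, cv2
from scipy.spatial.transform import Rotation as R
from workcell import manip
def cam(n):
    c=manip.calibration(n); q=c["orientation"]
    return c,R.from_quat([q[1],q[2],q[3],q[0]]).as_matrix(),np.array(c["position"],float)
def ray(n,u,v):
    c,M,p=cam(n); xd=(u-c["cx"])/c["fx"]; yd=(v-c["cy"])/c["fy"]
    x,y=xd,yd
    for _ in range(20):
        s=1+c["k1"]*(x*x+y*y); x,y=xd/s,yd/s
    d=M@np.array([x,y,1.]); return p,d/np.linalg.norm(d)
def onz(n,u,v,z):
    p,d=ray(n,u,v); return np.round(p+d*(z-p[2])/d[2],1)
def tri(a,b):
    p,d=ray(*a); q,e=ray(*b)
    s=np.linalg.lstsq(np.c_[d,-e],q-p,rcond=None)[0]
    A,B=p+s[0]*d,q+s[1]*e; return np.round((A+B)/2,1),round(np.linalg.norm(A-B),1)
def proj(n,P):
    c,M,p=cam(n); X=M.T@(np.array(P,float)-p); x,y=X[:2]/X[2]; s=1+c["k1"]*(x*x+y*y)
    return np.round([c["fx"]*x*s+c["cx"],c["fy"]*y*s+c["cy"]],1)
E
python3 - <<'E'
from h import *
for n in("scene","top"):
    print(n,manip.calibration(n)); cv2.imwrite(f"pics/{n}0.png",manip.snapshot(n))
print(manip.sense())
E
```

```text
scene {'fx': 485.4277103980446, 'fy': 485.4277103980446, 'cx': 275.236661386519, 'cy': 212.01433353981056, 'k1': -0.14016407343165502, 'position': array([ -72.83879928, 1139.29532416,  855.52887475]), 'orientation': array([ 0.13280558, -0.2386973 ,  0.8318231 , -0.48317348])}
top {'fx': 441.2792518675917, 'fy': 441.2792518675917, 'cx': 283.6242838893802, 'cy': 204.16733440142943, 'k1': -0.11118259457416163, 'position': array([ 395.41838501,   85.95261324, 1405.059099  ]), 'orientation': array([ 0.04479527, -0.70259506,  0.70808   , -0.05455528])}
{'t': 0.1, 'qpos': array([ 1.16447505,  0.61580943, -0.01263255,  1.42472248,  0.00813931,
        1.10339893, -0.0403623 ]), 'joint_vel': array([ 9.76142179e-05, -2.31151259e-03, -8.78665715e-04, -4.35308665e-03,
       -3.88606578e-04, -5.23718129e-04, -2.66851201e-05]), 'joint_torque': array([ 1.25075883e-03, -4.60042799e+01,  2.09829169e-01, -1.66244191e+01,
       -6.12526364e-02,  1.69307215e-02,  1.04058081e-04]), 'position': array([ 240.749809  , -603.04513405,  231.610787  ]), 'ee_rot': array([-1.11775046e-03,  9.82007824e-01,  1.88836771e-01, -2.42201019e-04]), 'contact_force': array([ 0.32844838, -0.48632342, -0.38572143]), 'moment': array([0.0173776 , 0.02933069, 0.01565225]), 'opening': 92.76738166640833}
```

View pics/scene0.png

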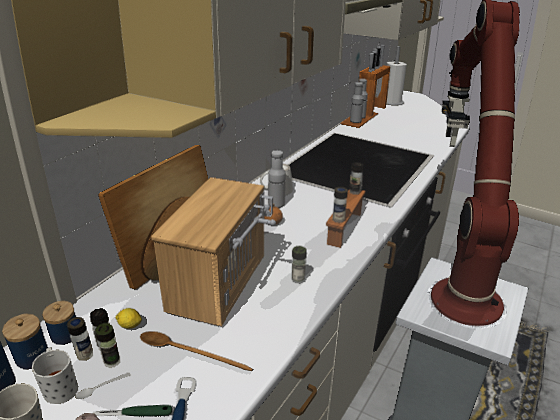

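View pics/top0.png

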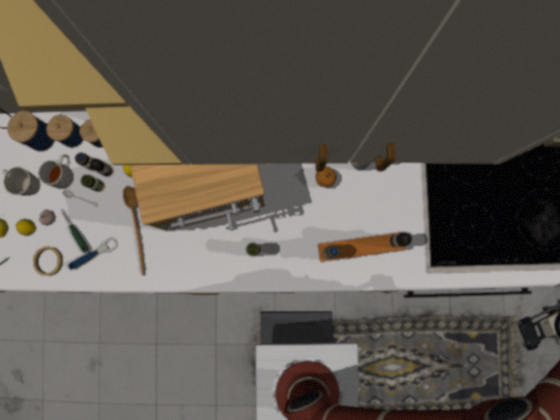

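Scene: cupboard at (210,250), loose jar at (299,264), ledge with jars at (345,215). Top: cupboard front edge (140,222)-(262,190), bolt near (230,217), jar (255,249), ledge (320,252)-(408,240). I'll zoom in on both.

```bash
python3 - <<'E'
from h import *
a=cv2.imread("pics/top0.png")[150:280,130:430]; cv2.imwrite("pics/t1.png",cv2.resize(a,None,fx=2.6,fy=2.6,interpolation=cv2.INTER_CUBIC))
a=cv2.imread("pics/scene0.png")[145:335,150:380]; cv2.imwrite("pics/s1.png",cv2.resize(a,None,fx=3,fy=3,interpolation=cv2.INTER_CUBIC))
E
```

```text
(no output)
```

View pics/t1.png

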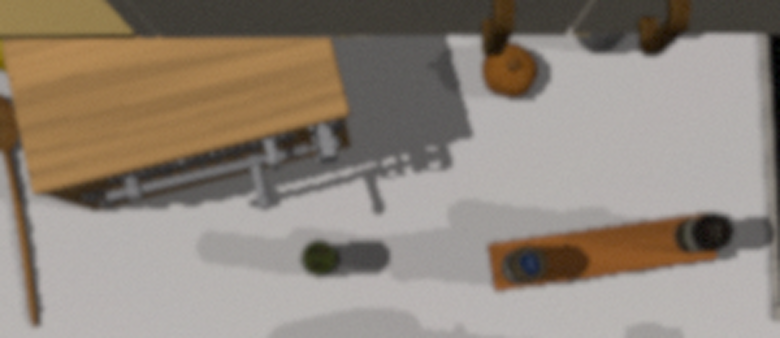

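View pics/s1.png

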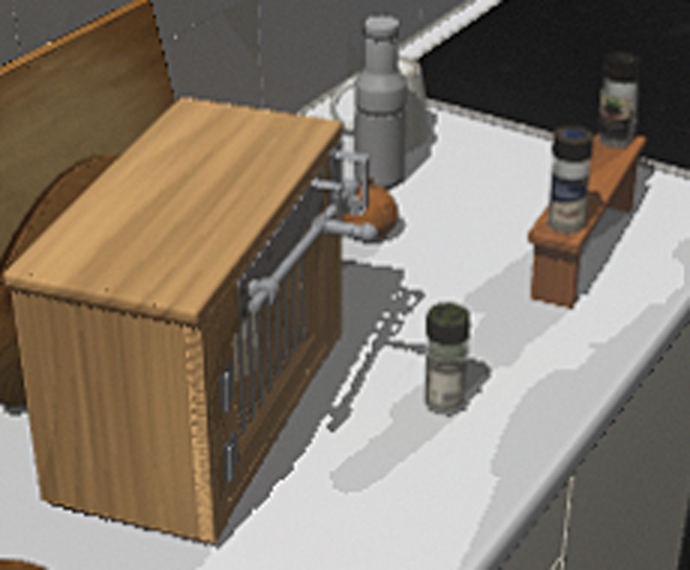

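Crops show: top - jar cap (321,258), ball end of knob (262,200), ledge left end (490,245)-(497,290), caps (527,264) and (712,232). Scene - cap (448,312), ball (368,231), ledge left end (530,237)-(575,247).

```bash
python3 - <<'E'
from h import *
T=lambda u,v:("top",130+u/2.6,150+v/2.6)
S=lambda u,v:("scene",150+u/3,145+v/3)
print("cupL",onz(*T(35,190),248),onz(*S(198,322),248)); print("cupR",onz(*T(348,117),248),onz(*S(342,125),248))
print("cap",onz(*T(321,258),105),onz(*S(448,312),105),tri(T(321,258),S(448,312)))
print("jarbase",onz(*S(446,403),0))
print("ball",tri(T(262,200),S(368,231)),onz(*T(262,200),200),onz(*S(368,231),200))
print("rodknob",onz(*T(262,165),200),onz(*S(330,218),200))
for a in((490,245),(497,290),(715,260)):print("ledgeT",onz(*T(*a),90))
for a in((530,237),(575,247),(645,140)):print("ledgeS",onz(*S(*a),90))
for a in((527,264),(712,232)):print("capT",onz(*T(*a),195))
for a in((574,133),(622,58)):print("capS",onz(*S(*a),195))
print("onion",onz(*T(510,70),35), "mill",onz(*S(380,25),206))
print("keeperS",onz(*S(355,165),207))
q=manip.sense()["ee_rot"];print(R.from_quat([q[1],q[2],q[3],q[0]]).as_matrix().round(3))
E
```

```text
cupL [511.  441.4 248. ] [494.4 457.4 248. ]
cupR [584.1 121.5 248. ] [578.5 132.6 248. ]
cap [446.4 156.9 105. ] [445.1 160.9 105. ] (array([446.7, 157.1, 102.2]), np.float64(0.5))
jarbase [443.6 159.7  -0. ]
ball (array([502.1, 212.9, 199.8]), np.float64(4.2)) [504.  213.9 200. ] [499.9 212.6 200. ]
rodknob [541.1 214.1 200. ] [540.1 211.8 200. ]
ledgeT [460.2 -35.8  90. ]
ledgeT [408.8 -42.9  90. ]
ledgeT [ 439.9 -296.8   90. ]
ledgeS [451.1 -21.5  90. ]
ledgeS [404.  -28.6  90. ]
ledgeS [ 435.  -286.5   90. ]
capT [434.7 -64.8 195. ]
capT [ 466.1 -264.2  195. ]
capS [431.4 -66.  195. ]
capS [ 463.7 -262.5  195. ]
onion [675.7 -69.5  35. ] mill [ 723.8 -171.8  206. ]
keeperS [567.4 127.6 207. ]
[[ 0.929  0.371 -0.001]
 [ 0.371 -0.929  0.002]
 [-0.    -0.002 -1.   ]]
```

>>> send_rows:
  motion:
    - {"jaw": 1,"x": 0.2,"y": 0.2,"z": 0.09,"spin": 0}
    - {"jaw": 1,"x": 0.2,"y": 0.2,"z": 0.09,"spin": 0}
    - {"jaw": 1,"x": 0.2,"y": 0.2,"z": 0.09,"spin": 0}
    - {"jaw": 1,"x": 0.2,"y": 0.2,"z": 0.09,"spin": 0}
    - {"jaw": 1,"x": 0.2,"y": 0.2,"z": 0.09,"spin": 0}
    - {"jaw": 1,"x": 0.2,"y": 0.2,"z": 0.09,"spin": 0}
    - {"jaw": 1,"x": 0.2,"y": 0.2,"z": 0.09,"spin": 0}
    - {"jaw": 1,"x": 0.2,"y": 0.2,"z": 0.09,"spin": 0}
    - {"jaw": 1,"x": -0.02,"y": 0.29,"z": 0,"spin": 0}
    - {"jaw": 1,"x": -0.02,"y": 0.29,"z": 0,"spin": 0}
    - {"jaw": 1,"x": -0.02,"y": 0.29,"z": 0,"spin": 0}
    - {"jaw": 1,"x": -0.02,"y": 0.29,"z": 0,"spin": 0}
    - {"jaw": 1,"x": -0.02,"y": 0.29,"z": 0,"spin": 0}
    - {"jaw": 1,"x": -0.02,"y": 0.29,"z": 0,"spin": 0}
    - {"jaw": 1,"x": -0.02,"y": 0.29,"z": 0,"spin": 0}
    - {"jaw": 1,"x": -0.02,"y": 0.29,"z": 0,"spin": 0}
    - {"jaw": 1,"x": -0.02,"y": 0.29,"z": 0,"spin": 0}
    - {"jaw": 1,"x": -0.02,"y": 0.29,"z": 0,"spin": 0}
    - {"jaw": 1,"x": -0.02,"y": 0.29,"z": 0,"spin": 0}
    - {"jaw": 1,"x": -0.02,"y": 0.29,"z": 0,"spin": 0}

```text
t: 2.1
position: [444.3, 159.8, 340.4]
ee_rot: [0.0, 0.982, 0.189, -0.0]
contact_force: [1.2, 1.4, -0.3]
opening: 92.7
```

>>> send_rows:
  motion:
    - {"jaw": 1,"x": 0.01,"y": -0.01,"z": -0.2,"spin": 0}
    - {"jaw": 1,"x": 0,"y": 0,"z": -0.2,"spin": 0}
    - {"jaw": 1,"x": 0,"y": 0,"z": -0.2,"spin": 0}
    - {"jaw": 1,"x": 0,"y": 0,"z": -0.2,"spin": 0}
    - {"jaw": 1,"x": 0,"y": 0,"z": -0.2,"spin": 0}
    - {"jaw": 1,"x": 0,"y": 0,"z": -0.2,"spin": 0}
    - {"jaw": 1,"x": 0,"y": 0,"z": -0.2,"spin": 0}
    - {"jaw": 1,"x": 0,"y": 0,"z": -0.2,"spin": 0}
    - {"jaw": 1,"x": 0,"y": 0,"z": -0.13,"spin": 0}
    - {"jaw": 1,"x": 0,"y": 0,"z": -0.1,"spin": 0}
    - {"jaw": 1,"x": 0,"y": 0,"z": 0,"spin": 0}

```text
t: 3.2
position: [444.9, 156.2, 64.3]
ee_rot: [0.0, 0.982, 0.189, -0.002]
contact_force: [-0.4, 0.0, -0.8]
opening: 92.7
```

```bash
python3 - <<'E'
from h import *
a=manip.snapshot("scene"); a=a[130:335,150:400]; cv2.imwrite("pics/s2.png",cv2.resize(a,None,fx=2.9,fy=2.9,interpolation=cv2.INTER_CUBIC))
E
```

```text
(no output)
```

View pics/s2.png

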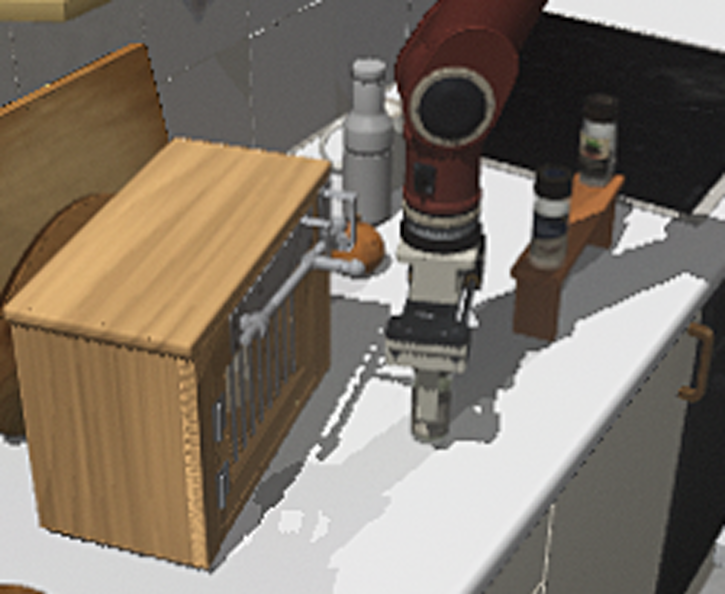

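The jaws straddle the jar at (430,410), clear of the knob's ball at (355,268). I close and lift.

>>> send_rows:
  motion:
    - {"jaw": -1,"x": 0,"y": 0,"z": 0,"spin": 0}
    - {"jaw": -1,"x": 0,"y": 0,"z": 0,"spin": 0}
    - {"jaw": -1,"x": 0,"y": 0,"z": 0,"spin": 0}
    - {"jaw": -1,"x": 0,"y": 0,"z": 0,"spin": 0}
    - {"jaw": -1,"x": 0,"y": 0,"z": 0,"spin": 0}
    - {"jaw": -1,"x": 0,"y": 0,"z": 0,"spin": 0}
    - {"jaw": -1,"x": 0,"y": 0,"z": 0,"spin": 0}
    - {"jaw": -1,"x": 0,"y": 0,"z": 0.05,"spin": 0}
    - {"jaw": -1,"x": 0,"y": 0,"z": 0.1,"spin": 0}
    - {"jaw": -1,"x": 0,"y": 0,"z": 0.15,"spin": 0}
    - {"jaw": -1,"x": 0,"y": 0,"z": 0.2,"spin": 0}
    - {"jaw": -1,"x": 0,"y": 0,"z": 0.2,"spin": 0}
    - {"jaw": -1,"x": 0,"y": 0,"z": 0.2,"spin": 0}
    - {"jaw": -1,"x": 0,"y": 0,"z": 0.2,"spin": 0}
    - {"jaw": -1,"x": 0,"y": 0,"z": 0.2,"spin": 0}
    - {"jaw": -1,"x": 0,"y": 0,"z": 0.2,"spin": 0}
    - {"jaw": -1,"x": 0,"y": 0,"z": 0.1,"spin": 0}

```text
t: 4.95
position: [446.9, 156.9, 309.0]
ee_rot: [-0.0, 0.982, 0.189, 0.002]
contact_force: [0.1, 0.4, -1.6]
opening: 40.0
```

>>> send_rows:
  motion:
    - {"jaw": -1,"x": 0,"y": -0.1,"z": 0,"spin": 0}
    - {"jaw": -1,"x": 0.02,"y": -0.2,"z": 0,"spin": 0}
    - {"jaw": -1,"x": 0,"y": -0.2,"z": 0,"spin": 0}
    - {"jaw": -1,"x": 0,"y": -0.2,"z": 0,"spin": 0}
    - {"jaw": -1,"x": 0,"y": -0.2,"z": 0,"spin": 0}
    - {"jaw": -1,"x": 0,"y": -0.2,"z": 0,"spin": 0}
    - {"jaw": -1,"x": 0,"y": -0.2,"z": 0,"spin": 0}
    - {"jaw": -1,"x": 0,"y": -0.2,"z": 0,"spin": 0}
    - {"jaw": -1,"x": 0,"y": -0.2,"z": 0,"spin": 0}
    - {"jaw": -1,"x": 0,"y": -0.2,"z": 0,"spin": -0.1}
    - {"jaw": -1,"x": 0,"y": -0.16,"z": 0,"spin": -0.1}
    - {"jaw": -1,"x": 0,"y": -0.08,"z": 0,"spin": 0}
    - {"jaw": -1,"x": 0,"y": 0,"z": 0,"spin": 0}
    - {"jaw": -1,"x": 0,"y": 0,"z": 0,"spin": 0}

```text
t: 6.35
position: [449.4, -162.6, 306.1]
ee_rot: [-0.001, 0.996, 0.087, -0.0]
contact_force: [0.2, 0.3, -0.8]
opening: 40.3
```

```bash
python3 - <<'E'
from h import *
s=manip.sense();print(s["position"],s["contact_force"])
a=manip.snapshot("scene")[100:300,230:450];b=manip.snapshot("top")[190:290,290:450]
a=cv2.resize(a,(440,400),interpolation=cv2.INTER_CUBIC);b=cv2.resize(b,(320,200),interpolation=cv2.INTER_CUBIC)
c=np.zeros((400,760,3),np.uint8);c[:,:440]=a;c[:200,440:]=b;cv2.imwrite("pics/c3.png",c)
E
```

```text
[ 449.40577296 -162.63129473  306.06273475] [ 0.1532326   0.34765336 -0.77634651]
```

View pics/c3.png

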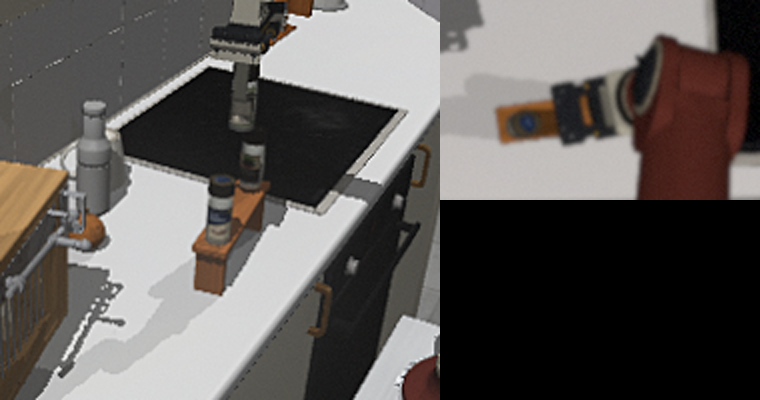

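Jar hangs upright in the grip, above the ledge midway between the jars (ledge jars at scene crop (220,205) and (253,165)). Lowering.

>>> send_rows:
  motion:
    - {"jaw": -1,"x": 0,"y": 0,"z": -0.15,"spin": 0}
    - {"jaw": -1,"x": 0,"y": 0,"z": -0.15,"spin": 0}
    - {"jaw": -1,"x": 0,"y": 0,"z": -0.15,"spin": 0}
    - {"jaw": -1,"x": 0,"y": 0,"z": -0.15,"spin": 0}
    - {"jaw": -1,"x": 0,"y": 0,"z": -0.15,"spin": 0}
    - {"jaw": -1,"x": 0,"y": 0,"z": -0.15,"spin": 0}
    - {"jaw": -1,"x": 0,"y": 0,"z": -0.05,"spin": 0}
    - {"jaw": -1,"x": 0,"y": 0,"z": -0.03,"spin": 0}
    - {"jaw": -1,"x": 0,"y": 0,"z": 0,"spin": 0}
    - {"jaw": -1,"x": 0,"y": 0,"z": 0,"spin": 0}

```text
t: 7.45
position: [450.3, -164.1, 160.1]
ee_rot: [0.0, 0.996, 0.085, 0.001]
contact_force: [0.2, 0.1, -1.7]
opening: 40.2
```

>>> send_rows:
  motion:
    - {"jaw": -1,"x": 0,"y": 0,"z": -0.01,"spin": 0}
    - {"jaw": -1,"x": 0,"y": 0,"z": -0.01,"spin": 0}
    - {"jaw": -1,"x": 0,"y": 0,"z": -0.01,"spin": 0}
    - {"jaw": -1,"x": 0,"y": 0,"z": 0,"spin": 0}
    - {"jaw": -1,"x": 0,"y": 0,"z": 0,"spin": 0}

```text
t: 7.95
position: [449.9, -164.3, 156.4]
ee_rot: [0.0, 0.996, 0.085, 0.001]
contact_force: [-2.3, -0.1, 10.3]
opening: 40.3
```

>>> send_rows:
  motion:
    - {"jaw": 0.35,"x": 0,"y": 0,"z": 0,"spin": 0}
    - {"jaw": 0.35,"x": 0,"y": 0,"z": 0,"spin": 0}
    - {"jaw": 0.35,"x": 0,"y": 0,"z": 0,"spin": 0}
    - {"jaw": 0.35,"x": 0,"y": 0,"z": 0,"spin": 0}
    - {"jaw": 0.35,"x": 0,"y": 0,"z": 0,"spin": 0}
    - {"jaw": 0.35,"x": 0,"y": 0,"z": 0,"spin": 0}
    - {"jaw": 0.35,"x": 0,"y": 0,"z": 0.05,"spin": 0}
    - {"jaw": 0.35,"x": 0,"y": 0,"z": 0.1,"spin": 0}
    - {"jaw": 0.35,"x": 0,"y": 0,"z": 0.2,"spin": 0}
    - {"jaw": 0.35,"x": 0,"y": 0,"z": 0.2,"spin": 0}
    - {"jaw": 0.35,"x": 0,"y": 0,"z": 0.2,"spin": 0}
    - {"jaw": 0.35,"x": 0,"y": 0,"z": 0.2,"spin": 0}
    - {"jaw": 0.35,"x": 0,"y": 0,"z": 0.2,"spin": 0}
    - {"jaw": 0.35,"x": 0,"y": 0,"z": 0,"spin": 0}

```text
t: 9.35
position: [451.7, -164.7, 331.8]
ee_rot: [0.002, 0.996, 0.085, 0.005]
contact_force: [0.2, 0.5, 0.2]
opening: 62.9
```

```bash
python3 - <<'E'
from h import *
a=manip.snapshot("scene")[140:270,300:400]
cv2.imwrite("pics/c4.png",cv2.resize(a,None,fx=4,fy=4,interpolation=cv2.INTER_CUBIC))
E
```

```text
(no output)
```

View pics/c4.png

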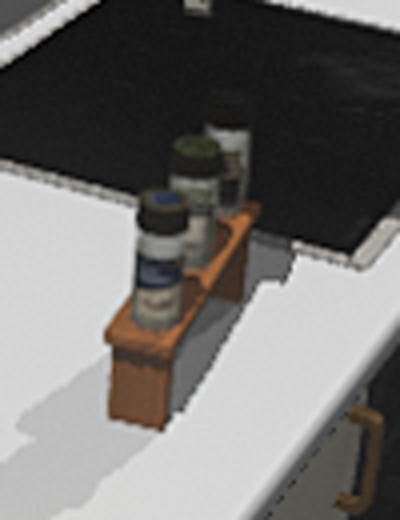

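The jar stands upright on the ledge in the gap (crop cap at (197,147)), and the neighbours are undisturbed. On to the knob.

>>> send_rows:
  motion:
    - {"jaw": 0.2,"x": 0.045,"y": 0.25,"z": 0,"spin": 0.065}
    - {"jaw": 0.2,"x": 0.045,"y": 0.25,"z": 0,"spin": 0}
    - {"jaw": 0.2,"x": 0.045,"y": 0.25,"z": 0,"spin": 0}
    - {"jaw": 0.2,"x": 0.045,"y": 0.25,"z": 0,"spin": 0}
    - {"jaw": 0.2,"x": 0.045,"y": 0.25,"z": 0,"spin": 0}
    - {"jaw": 0.2,"x": 0.045,"y": 0.25,"z": 0,"spin": 0}
    - {"jaw": 0.2,"x": 0.045,"y": 0.25,"z": 0,"spin": 0}
    - {"jaw": 0.2,"x": 0.045,"y": 0.25,"z": 0,"spin": 0}
    - {"jaw": 0.2,"x": 0.045,"y": 0.25,"z": 0,"spin": 0}
    - {"jaw": 0.2,"x": 0.045,"y": 0.25,"z": 0,"spin": 0}
    - {"jaw": 0.2,"x": 0,"y": 0.04,"z": -0.2,"spin": 0}
    - {"jaw": 0.2,"x": 0,"y": 0,"z": -0.2,"spin": 0}
    - {"jaw": 0.2,"x": 0,"y": 0,"z": -0.15,"spin": 0}
    - {"jaw": 0.2,"x": 0,"y": 0,"z": 0,"spin": 0}
    - {"jaw": 0.2,"x": 0,"y": 0,"z": 0,"spin": 0}

```text
t: 10.9
position: [516.7, 216.7, 244.2]
ee_rot: [0.0, 0.993, 0.119, -0.001]
contact_force: [-0.6, -0.2, 0.2]
opening: 56.3
```

```bash
python3 - <<'E'
from h import *
s=manip.sense();print(s["position"],s["contact_force"]);p=s["position"]
for dz in(0,-14):print(proj("scene",p+[0,0,dz]))
print("grasp target px",proj("scene",[519.5,217,200]),proj("scene",[p[0],p[1],200]))
a=manip.snapshot("scene")[160:280,210:310]
cv2.imwrite("pics/c5.png",cv2.resize(a,None,fx=5,fy=5,interpolation=cv2.INTER_CUBIC))
E
```

```text
[516.69903301 216.66166371 244.18218226] [-0.63482727 -0.24912067  0.16399056]
[266.4 206.2]
[266.4 210.9]
grasp target px [265.5 220.7] [266.4 220.9]
```

View pics/c5.png

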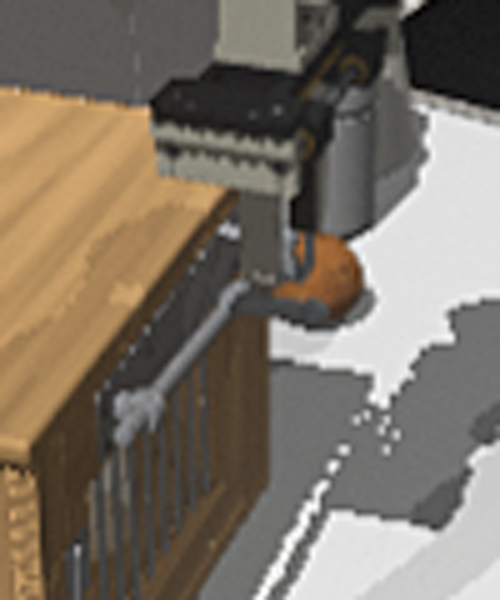

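Fingers straddle the shank: crop shows the shank running from (240,295) to its ball at (318,310), the near finger at (262,270). Descending.

>>> send_rows:
  motion:
    - {"jaw": 0.2,"x": 0.03,"y": 0.01,"z": -0.1,"spin": 0}
    - {"jaw": 0.2,"x": 0,"y": 0,"z": -0.1,"spin": 0}
    - {"jaw": 0.2,"x": 0,"y": 0,"z": -0.1,"spin": 0}
    - {"jaw": 0.2,"x": 0,"y": 0,"z": -0.02,"spin": 0}
    - {"jaw": 0.2,"x": 0,"y": 0,"z": 0,"spin": 0}
    - {"jaw": 0.2,"x": 0,"y": 0,"z": 0,"spin": 0}

```text
t: 11.55
position: [522.1, 218.7, 197.4]
ee_rot: [-0.0, 0.993, 0.119, 0.001]
contact_force: [0.2, 0.2, -0.8]
opening: 55.7
```

>>> send_rows:
  motion:
    - {"jaw": -0.5,"x": 0,"y": 0,"z": 0,"spin": 0}
    - {"jaw": -0.5,"x": 0,"y": 0,"z": 0,"spin": 0}
    - {"jaw": -1,"x": 0,"y": 0,"z": 0,"spin": 0}
    - {"jaw": -1,"x": 0,"y": 0,"z": 0,"spin": 0}
    - {"jaw": -1,"x": 0,"y": 0,"z": 0,"spin": 0}
    - {"jaw": -1,"x": 0,"y": 0,"z": 0,"spin": 0}
    - {"jaw": -1,"x": 0,"y": 0,"z": 0,"spin": 0}
    - {"jaw": -1,"x": 0,"y": 0,"z": 0,"spin": 0}

```text
t: 12.35
position: [521.3, 219.4, 196.8]
ee_rot: [-0.001, 0.993, 0.119, 0.0]
contact_force: [0.2, 2.8, 0.1]
opening: 11.1
```

>>> send_rows:
  motion:
    - {"jaw": -1,"x": 0,"y": 0,"z": 0.03,"spin": 0}
    - {"jaw": -1,"x": 0,"y": 0,"z": 0.03,"spin": 0}
    - {"jaw": -1,"x": 0,"y": 0,"z": 0.01,"spin": 0}
    - {"jaw": -1,"x": 0,"y": 0,"z": 0,"spin": 0}
    - {"jaw": -1,"x": 0,"y": 0,"z": 0,"spin": 0}

```text
t: 12.85
position: [521.3, 219.0, 207.2]
ee_rot: [-0.001, 0.993, 0.119, 0.0]
contact_force: [-0.5, 4.0, -2.7]
opening: 11.2
```

>>> send_rows:
  motion:
    - {"jaw": -1,"x": -0.009,"y": 0.039,"z": 0,"spin": 0}
    - {"jaw": -1,"x": -0.009,"y": 0.039,"z": 0,"spin": 0}
    - {"jaw": -1,"x": -0.009,"y": 0.039,"z": 0,"spin": 0}
    - {"jaw": -1,"x": 0,"y": 0,"z": 0,"spin": 0}

```text
t: 13.25
position: [517.0, 236.5, 206.9]
ee_rot: [0.0, 0.993, 0.12, -0.0]
contact_force: [-0.8, 0.2, -2.6]
opening: 11.4
```

>>> send_rows:
  motion:
    - {"jaw": -1,"x": -0.009,"y": 0.039,"z": -0.005,"spin": 0}
    - {"jaw": -1,"x": -0.009,"y": 0.039,"z": -0.005,"spin": 0}
    - {"jaw": -1,"x": -0.009,"y": 0.039,"z": -0.005,"spin": 0}
    - {"jaw": -1,"x": -0.002,"y": 0.01,"z": 0,"spin": 0}
    - {"jaw": -1,"x": 0,"y": 0,"z": 0,"spin": 0}
    - {"jaw": -1,"x": 0,"y": 0,"z": 0,"spin": 0}

```text
t: 13.85
position: [512.7, 256.1, 205.0]
ee_rot: [-0.001, 0.993, 0.119, -0.0]
contact_force: [-1.5, 0.9, -2.2]
opening: 11.0
```

```bash
python3 - <<'E'
from h import *
s=manip.sense();print(s["qpos"].round(2))
H=np.array([515,415.]);P=s["position"][:2];r=P-H;prev=P
for i in range(1,15):
    t=.05*i;c,k=np.cos(t),np.sin(t);q=H+[c*r[0]+k*r[1],-k*r[0]+c*r[1]]
    print(round(t,2),((q-prev)/150).round(3),q.round(0));prev=q
print("spin",-.05*180/np.pi/60)
E
```

```text
[-0.34  0.53 -0.26  1.69  0.16  0.94 -1.98]
0.05 [-0.053  0.002] [505. 256.]
0.1 [-0.053  0.005] [497. 257.]
0.15 [-0.052  0.007] [489. 258.]
0.2 [-0.052  0.01 ] [481. 260.]
0.25 [-0.051  0.013] [473. 262.]
0.3 [-0.051  0.015] [466. 264.]
0.35 [-0.05   0.018] [458. 267.]
0.4 [-0.049  0.02 ] [451. 270.]
0.45 [-0.048  0.023] [444. 273.]
0.5 [-0.047  0.025] [437. 277.]
0.55 [-0.045  0.027] [430. 281.]
0.6 [-0.044  0.029] [423. 285.]
0.65 [-0.042  0.032] [417. 290.]
0.7 [-0.041  0.034] [411. 295.]
spin -0.0477464829275686
```

>>> send_rows:
  motion:
    - {"jaw": -1,"x": -0.053,"y": 0.002,"z": 0,"spin": -0.048}
    - {"jaw": -1,"x": -0.053,"y": 0.005,"z": 0,"spin": -0.048}
    - {"jaw": -1,"x": -0.052,"y": 0.007,"z": 0,"spin": -0.048}
    - {"jaw": -1,"x": -0.052,"y": 0.01,"z": 0,"spin": -0.048}
    - {"jaw": -1,"x": 0,"y": 0,"z": 0,"spin": 0}

```text
t: 14.35
position: [481.9, 258.9, 205.4]
ee_rot: [-0.0, 1.0, 0.019, 0.001]
contact_force: [2.3, -1.2, -1.0]
opening: 10.8
```

```bash
python3 - <<'E'
from h import *
s=manip.sense();print(s["qpos"].round(2),s["position"],s["contact_force"],s["moment"])
a=manip.snapshot("scene")[160:300,200:310]
cv2.imwrite("pics/c6.png",cv2.resize(a,None,fx=4,fy=4,interpolation=cv2.INTER_CUBIC))
E
```

```text
[-0.4   0.49 -0.2   1.76  0.12  0.9  -2.19] [481.92259323 258.86787154 205.44958517] [ 2.2881038  -1.15129641 -1.01127066] [-0.11905634 -0.4541975   0.05875351]
```

View pics/c6.png

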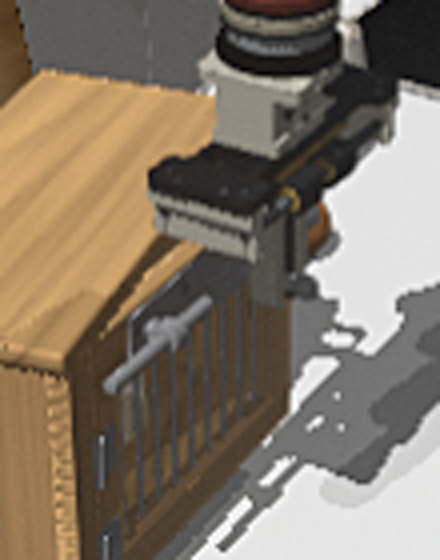

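The gate is ajar with the rod drawn past its eye (crop (165,335)), and 2.3 N of pull matches the spring. I swing on.

>>> send_rows:
  motion:
    - {"jaw": -1,"x": -0.051,"y": 0.013,"z": 0,"spin": -0.048}
    - {"jaw": -1,"x": -0.051,"y": 0.015,"z": 0,"spin": -0.048}
    - {"jaw": -1,"x": -0.05,"y": 0.018,"z": 0,"spin": -0.048}
    - {"jaw": -1,"x": -0.049,"y": 0.02,"z": 0,"spin": -0.048}
    - {"jaw": -1,"x": -0.048,"y": 0.023,"z": 0,"spin": -0.048}
    - {"jaw": -1,"x": -0.047,"y": 0.025,"z": 0,"spin": -0.048}
    - {"jaw": -1,"x": -0.045,"y": 0.027,"z": 0,"spin": -0.048}
    - {"jaw": -1,"x": -0.044,"y": 0.029,"z": 0,"spin": -0.048}
    - {"jaw": -1,"x": -0.02,"y": 0.015,"z": 0,"spin": -0.02}
    - {"jaw": -1,"x": 0,"y": 0,"z": 0,"spin": 0}
    - {"jaw": -1,"x": 0,"y": 0,"z": 0,"spin": 0}
    - {"jaw": -1,"x": 0,"y": 0,"z": 0,"spin": 0}

```text
t: 15.6
position: [421.6, 285.9, 204.9]
ee_rot: [-0.0, 0.981, -0.192, 0.0]
contact_force: [1.5, -1.6, -1.8]
opening: 11.1
```

```bash
python3 - <<'E'
from h import *
s=manip.sense();print(s["qpos"].round(2),s["position"],s["contact_force"],s["moment"],s["opening"])
a=manip.snapshot("scene")[140:330,190:390];b=manip.snapshot("top")[170:290,130:430]
a=cv2.resize(a,None,fx=2,fy=2,interpolation=cv2.INTER_CUBIC);b=cv2.resize(b,(400,160),interpolation=cv2.INTER_CUBIC)
cv2.imwrite("pics/c7.png",np.vstack([a,b]))
E
```

```text
[-0.57  0.43 -0.1   1.86  0.06  0.85 -2.65] [421.64326198 285.91583306 204.94880392] [ 1.50945814 -1.63418465 -1.80294495] [-0.33050985 -0.32448369 -0.02815196] 11.054125059756652
```

View pics/c7.png

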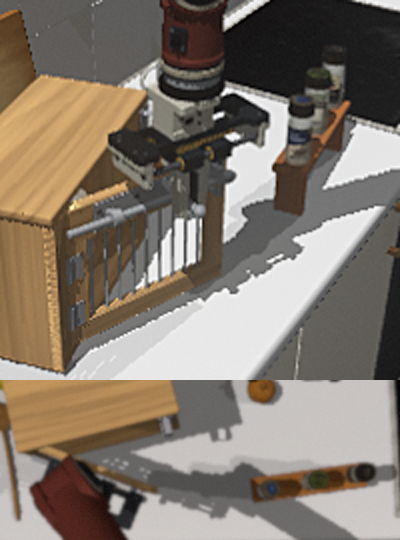

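The gate stands open with the knob still pinched (crop (190,205)). All three jars stand upright on the ledge. In the top view the free edge is at about (157,490). One check of the angle, then I hand in.

```bash
python3 - <<'E'
from h import *
e=onz("top",130+157*.75,170+110*.75,232);d=e[:2]-[515,415]
print(e,np.linalg.norm(d),"angle",np.arctan2(.972,-.235)-np.pi-np.arctan2(d[1],d[0]))
s=manip.sense();print(s["t"],s["contact_force"],abs(s["joint_vel"]).max())
ang=np.arctan2(.972,-.235)-np.pi-np.arctan2(d[1],d[0])
if .5<ang<.75: print(manip.close_job())
E
```

```text
[432.9 165.1 232. ] 263.040719281255 angle 0.5546400981001101
15.7 [ 2.33771468 -1.74568466 -1.99943941] 0.004093198260118964
the job is handed in; nothing more can be done
None
```

I put the jar on the ledge, drew the bolt, swung the gate open, and handed the job in at 15.7 s with the fingers still pinching the knob. No verdict came back.

**Jar:** The last pictures show it upright between the two ledge jars, placed at about (450, -164) mm. The neighbouring jars looked unmoved. I didn't check the mill or the onion separately.

**Bolt:** I lifted the knob about 10 mm and pulled it about 38 mm towards the hinges with no jam. The gate was still shut at that point.

**Gate:** It is open about 0.55 rad measured from the picture, and about 0.62 rad by the path I commanded. Both are inside the 0.43–0.82 band. The measured edge came out 263 mm from the hinge line, against the true 245 mm, so the picture figure is only rough. The arm was at rest, with about 2.9 N on the tool horizontally, a little over the 2–2.5 N that the spring alone would give.

**Not checked:** The fingers hold the gate only by the bolt's knob and don't touch the wooden leaf. I couldn't test whether knob contact counts as "fingers and gate" in the judging.

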